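Lock the ribbon-stand spindle and prove the latch with a tug

TASK

The spindle of the ribbon stand is standing proud in its wooden base: press it fully home, until its steel collar sits on the base and the latch inside has snapped. Then prove that it is locked: pull it straight up by its knob with about 13 newtons (more than 9, never above 17, or the latch is strained) for a good second. Let it down again until the collar rests on the base, let go, and leave the spools and the pot beside it where they are.

Things in the scene. Friction and masses are not known exactly. Their poses are not given: they have to be found in the camera images.
- base: Fixed wooden block of the ribbon stand, 100 x 100 mm and 95 mm high on a dark 112 x 112 mm, 12 mm thick plinth, with a vertical bore of 19 mm diameter in its middle, ringed by a steel washer. Origin: centre of its underside, on the table; z up along the bore.
- bore_mouth (a point): Mouth of the bore: centre of the block's top face, 95 mm above the base's origin.
- latch: Spring latch hidden in the base (same fixed origin). Two pawls snap over the spindle's foot as it goes home (2 to 12 N of push) and stay locked. Pulled up, the home spindle first rises freely by 1 to 17 mm (differs each time, not visible), then lifts the pawls on a spring: about 4 N at first contact, plus 6 N per mm. The tug is judged by the force between spindle and latch.
- spindle: Loose upright spindle, 0.07 to 0.14 kg: steel shank, 18 mm thick, 90 mm long, in the bore (0.5 mm play all round); steel collar 34 mm across, 6 mm thick; wooden post 16 mm thick; knob on top. Origin: on the axis at the collar's underside, so at bore_mouth when home; at first 29 to 42 mm above it, on a stop that gives way at about 3 N. z points up its axis.
- knob (a point): Centre of the spindle's wooden knob (30 mm across, 26 mm high), 79 mm above the spindle's origin. Take it here from above; a 60 mm length of thin post lies below it.
- ribbon_gold: Loose small spool of gold ribbon lying flat, 65 mm across and 16 mm high, beside the base. Origin: centre of its underside. Leave it alone.
- ribbon_red: Loose spool of red ribbon lying flat, 85 mm across and 22 mm high, beside the base. Origin: centre of its underside. Leave it alone.
- clay_pot: Loose small terracotta pot, 75 mm across and 70 mm high, standing on the robot's side of the base. Origin: centre of its underside. Leave it alone.
There are look-alikes about, which are no part of the job. Of the things that look like the spindle, the largest one is meant. Of the things that look like the base, take the one that is nearest to the robot's base at the start.

How it is judged:
On the way, in this order (a step that is already met when the one before it is completed fails the run):
1. the spindle is pressed home: collar on the base (z of spindle in the frame of bore_mouth below 0.0015 m and horizontal distance between spindle and bore_mouth below 0.003 m), for 0.1 s.
2. the home spindle is tugged upward, so that it pulls on the latch with 9 to 17 N for 0.8 s (contact force between spindle and latch between 9 and 17 N and z of spindle in the frame of bore_mouth above 0.002 m and angle between spindle's own z axis and vertical below 0.06 rad), for 0.8 s.
At the end, for the whole second after the job is handed in: The spindle stands locked and still in the base with its collar down on the block (within 2 mm), upright within 0.05 rad and centred within 3 mm, and is let go; spools and pot are within 20 mm of where they stood (z of spindle in the frame of bore_mouth below 0.002 m and horizontal distance between spindle and bore_mouth below 0.003 m and angle between spindle's own z axis and vertical below 0.05 rad and linear speed of spindle below 0.02 m/s); the robot touches nothing.
It fails at once if the spindle strains the latch with more than 17 N (contact force between spindle and latch above 17 N).
It fails at once if the small gold ribbon spool is pushed more than 20 mm or tipped (distance of ribbon_gold from where it was at the start of the episode above 0.02 m or angle between ribbon_gold's own z axis and vertical above 0.3 rad).
It fails at once if the red ribbon spool is pushed more than 20 mm or tipped (distance of ribbon_red from where it was at the start of the episode above 0.02 m or angle between ribbon_red's own z axis and vertical above 0.3 rad).
It fails at once if the clay pot is pushed more than 20 mm or tipped (distance of clay_pot from where it was at the start of the episode above 0.02 m or angle between clay_pot's own z axis and vertical above 0.3 rad).
It also fails if it takes over 45 s, if anything falls off the work surface, if the arm or the gripper's body presses on something with over 40 N, if the wrist force passes 120 N, or if a joint passes its speed limit or range.

ROBOT

A 7-joint arm with a two-finger parallel gripper is mounted at the origin on a cart in front of the work surface, level with it; the furniture and walls round the work are solid. World frame = base frame: x ahead of the robot, y to its left, z up, the work surface at z = 0. Lengths are in m, angles in rad, forces in N, time in s.
With the tool pointing down it reaches from about 0.425 to 0.925 m from the base axis. Payload 6.8 kg.
Tool frame: the origin (TCP) lies on the centre line of the jaws, within the pads' length; the fingertips stand 19 mm ahead of it and the grasp point (between the pads) is the TCP (tcp_to_tips is the distance from the TCP to the fingertips, in m); x points along the fingers, y is the direction in which the jaws open and shut, and the axes are right-handed (so a half turn about x gives the same grasp; the last joint's range is limited). The gripper opens to 85 mm and grips with 20 to 120 N. Pads are 22 mm wide; open, the fingers measure 114 mm over their backs; the gripper's body (76 mm by 85 mm) begins 54 mm behind the grasp point. The pads swing forward as they close: fully open they stand 13 mm farther back than shut.
Start: joints at [-1.39, 0.477, 0.022, 1.555, -0.011, 1.109, -0.083], TCP at [0.192, 0.647, 0.25] pointing down, gripper open.
Joint ranges: [-2.96, 2.96], [-0.34, 2.1], [-1.41, 1.46], [0.24, 2.44], [-1.37, 4.51], [0.17, 1.92], [-2.96, 2.96]. Speed limits (rad/s): [2.39, 2.39, 3.14, 3.14, 3.14, 3.14, 3.14].

INTERFACE

Orientations are given as a unit quaternion [w, x, y, z].
In Python, from station import get_obs, read_camera, hand_in, spot_in, cut_out, tcp_to_tips gives the robot as it stands.
- The arm moves only by the shell command python3 -m jog 'ROWS' [FORCE]. ROWS is JSON, a list of rows, each an object of numbers: "gripper": the closure, from 0 (fully open) to 1 (shut); "dx", "dy", "dz": the shift along the world's x, y, z in m; "rx", "ry", "rz": the turn, a rotation vector about the world's x, y, z in degrees. In form: [{"gripper": .., "dx": .., "dy": .., "dz": .., "rx": .., "ry": .., "rz": ..}, ...]. A call has 1 to 10 rows; each row is the pose to reach, as a shift and turn from the pose commanded when the call began; what a row does not reach only later rows make up. A row lasts 1/10 s, in which the tool goes at most 50 mm and 8.59 degrees, less where a joint would pass 70% of its speed; a pose out of reach is approached as far as the arm can. A call with a gripper value outside its range is refused whole. The fingers move at their own pace and stop on an object; FORCE is the grip in N (left out, the last holds). Time passes only in rows, so rows that repeat a pose let the fingers close. It gives the time, the measured TCP pose, the force and the opening at its end, in the units of the state.
- get_obs(): the state, without advancing time (a new reading comes with each control period).
- read_camera(name): name is "side" or "top"; returns a dict with "pixels" (420x560x3 uint8, blue, green, red), "range_z" (420x560 float32, m along the optical axis (not along the pixel's ray), 0 where there is no reading), "camera_matrix" (3x3 intrinsics, pixels), "cam_to_world" (4x4, takes a point from camera to world coordinates). Camera axes: x right, y down, z forward; pixel columns grow to the right and rows downward; lengths in m; the calibration is good to about 2 mm. A picture is of the moment at which its call begins.
- hand_in(): hands the job in, once; it reports no verdict.
Trained networks look in the newest picture that a camera, given by its name, has taken for a name from the list of things; names that differ only in an ending like _2 or _b are one class to them, and where a whole thing is asked for, a point or a joint stands for the part that bears it (a point fixed in the world has none). Each returns a list of dicts, best first, with "conf" (0 to 1); they miss things now and then, are a little off and sometimes report something else, mostly with a low value. They report only what shows in the picture. A call takes as long as a camera call. They do not tell look-alikes from the thing itself.
- spot_in(camera, label): "box" ([centre column, centre row, width, height] in pixels, round what is visible of it).
- cut_out(camera, label): "mask" (420x560 bool, what is visible of it) and "box" ([centre column, centre row, width, height] in pixels, round what is visible of it).
The state is a dict: "t": time; "q": joint angles; "joint_vel": joint speeds; "joint_torque": joint torques, N m; "eef_pos": TCP position; "tool_rot": TCP orientation; "contact_force": force on the tool from outside, world axes, zero at the start; "torque": the same for the moment, N m; "gripper_width": opening from 0.0 (shut) to 1.0 (fully open).
Only numpy, scipy, OpenCV 4.12 (cv2) and the standard library are available. Lean on these libraries where they do the work, as an engineer would, in place of code of your own. Each camera call takes 0.05 s, during which the arm holds its last target. There are 200 camera calls.

## Working session

There is one attempt and no reset: what is moved stays moved. The work goes in short steps, Python scripts to look and compute and a shell command to move; the robot and the scene stay as the last step left them, time stands still between calls to the robot, and variables do not carry over. Pictures are saved under pics/ and viewed, about 8 in all and at most 12, crops included, and the job is handed in when it is done.

```bash
mkdir -p pics
cat > h.py <<'E'
import numpy as np, cv2
from station import *
def pts(c,mask=None):
    z=c["range_z"]; K=c["camera_matrix"]; v,u=np.mgrid[0:z.shape[0],0:z.shape[1]]
    P=np.stack([(u-K[0,2])/K[0,0]*z,(v-K[1,2])/K[1,1]*z,z,np.ones_like(z)],-1)@np.array(c["cam_to_world"]).T
    P=P[...,:3]; P[z==0]=np.nan
    return P
E
python3 - <<'E'
from h import *
ims=[]
for n in ("side","top"):
    c=read_camera(n); P=pts(c); np.savez(f"{n}.npz",P=P,im=c["pixels"])
    cv2.imwrite(f"pics/{n}0.png",c["pixels"]); print(n,np.array(c["cam_to_world"])[:3,3])
    for l in ("base","spindle","ribbon_gold","ribbon_red","clay_pot"):
        for d in cut_out(n,l):
            if d["conf"]<.2: continue
            Q=P[d["mask"]]; Q=Q[~np.isnan(Q[:,0])]
            if len(Q)==0: continue
            lo,hi=np.percentile(Q,3,axis=0),np.percentile(Q,97,axis=0)
            print(l,round(d["conf"],2),np.round(d["box"]).astype(int),lo.round(3),hi.round(3))
print(get_obs())
E
```

```text
side [ 0.39976983 -1.19037618  0.92483598]
base 0.78 [274 229  45  57] [ 0.442 -0.358  0.009] [ 0.544 -0.263  0.098]
base 0.72 [207 324  69  72] [ 0.278 -0.622  0.009] [ 0.388 -0.519  0.098]
base 0.67 [347 294  58  73] [ 0.574 -0.569  0.009] [ 0.672 -0.471  0.098]
spindle 0.75 [251 189  12  31] [ 0.445 -0.203  0.039] [ 0.463 -0.183  0.122]
spindle 0.67 [323 216  10  39] [ 0.609 -0.314  0.013] [ 0.623 -0.298  0.122]
spindle 0.59 [272 191  13  54] [ 0.481 -0.317  0.1  ] [ 0.509 -0.291  0.228]
ribbon_gold 0.73 [306 212  28  22] [ 0.566 -0.239  0.   ] [ 0.625 -0.185  0.02 ]
ribbon_red 0.63 [264 279  36  36] [ 0.421 -0.468  0.001] [ 0.496 -0.392  0.026]
clay_pot 0.72 [225 228  27  34] [ 0.346 -0.318  0.003] [ 0.411 -0.247  0.072]
top [ 0.25981094 -0.3446512   1.2314633 ]
base 0.92 [339 158  43  50] [ 0.571 -0.56   0.01 ] [ 0.669 -0.462  0.099]
base 0.81 [256 204  53  55] [ 0.439 -0.353  0.009] [ 0.542 -0.25   0.099]
spindle 0.79 [255 191  12  19] [ 0.48  -0.313  0.138] [ 0.505 -0.287  0.229]
spindle 0.47 [211 218  13  16] [ 0.443 -0.2   -0.001] [ 0.483 -0.164  0.123]
ribbon_gold 0.96 [223
[... 225 characters left out ...]
.6, 'q': array([-1.39008358,  0.47702503,  0.02237082,  1.55538617, -0.0114844 ,
        1.10934676, -0.08311453]), 'joint_vel': array([-7.42089188e-05, -1.47339026e-04,  1.11359834e-03, -6.51344789e-05,
        1.81624703e-03, -9.00753234e-04, -1.45967023e-03]), 'joint_torque': array([-1.05877891e-04, -5.96022856e+01,  1.60563413e+00, -2.81418890e+01,
        1.24272628e-02,  1.82460935e-03,  1.45640811e-06]), 'eef_pos': array([0.19223317, 0.64705603, 0.2502964 ]), 'tool_rot': array([ 0.69974157,  0.10174433,  0.6997519 , -0.10176992]), 'contact_force': array([-0.53860804,  0.27482224, -0.06894351]), 'torque': array([0.02478307, 0.03353267, 0.05504074]), 'gripper_width': 1.0009729128532798}
```

View pics/side0.png

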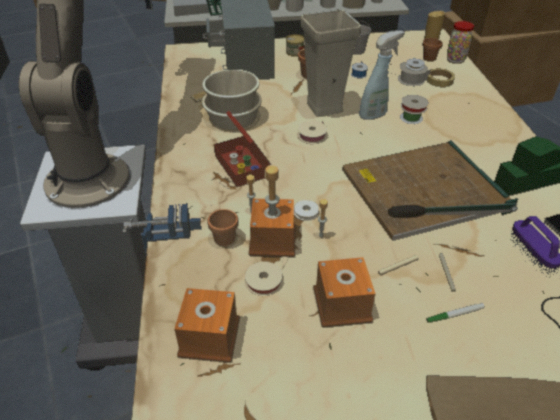

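View pics/top0.png

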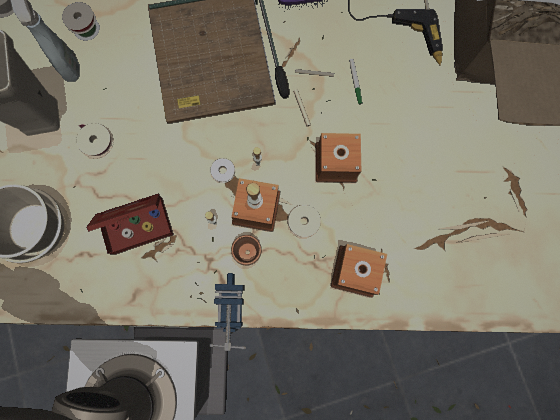

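The nearest base is the one at pixel (274,229) in side and (256,204) in top, 0.58 m from the robot against 0.66 and 0.81 m. The largest spindle stands in it, at (272,191) in side. The two small look-alikes stand loose on the table at (251,189) and (323,216). I'll confirm this in a crop, fit the knob and check the path heights.

Run:
```python
from h import *
out=[]
for n,(u,v) in (("side",(278,205)),("top",(252,200))):
    d=np.load(n+".npz"); P=d["P"]; im=d["im"]
    out.append(cv2.resize(im[v-50:v+50,u-50:u+50],(400,400),interpolation=cv2.INTER_CUBIC))
    x,y,z=P[...,0],P[...,1],P[...,2]
    near=(np.hypot(x-.492,y+.303)<.04)
    k=near&(z>.2); print(n,"knob",k.sum(),np.nanmin(P[k],0).round(4),np.nanmax(P[k],0).round(4),np.percentile(z[k],[50,90,97]).round(4), "topface",np.median(P[k&(z>np.percentile(z[k],85)-.003)],0).round(4))
    r=near&(z>.115); 
    for a in np.arange(.115,.235,.006):
        s=near&(z>=a)&(z<a+.006)
        if s.sum()>1: print(round(a,3),s.sum(),np.nanmin(P[s],0)[:2].round(4),np.nanmax(P[s],0)[:2].round(4))
    b=(abs(x-.492)<.07)&(abs(y+.303)<.07)&(abs(z-.096)<.005)
    print("base top",cv2.minAreaRect(P[b][:,:2].astype(np.float32)),np.median(z[b]))
    # obstacle heights by azimuth
    R=np.hypot(x,y);A=np.degrees(np.arctan2(y,x))
    for a in range(-50,80,10):
        m=(R>.35)&(R<.95)&(A>a)&(A<a+10)&(z<.6)
        if m.any(): print(a,np.nanmax(z[m]).round(3),end="; ")
    print()
cv2.imwrite("pics/crop.png",np.hstack(out))
```

```text
side knob 195 [ 0.4805 -0.3182  0.2005] [ 0.5099 -0.2869  0.2303] [0.2228 0.2273 0.2289] topface [ 0.4948 -0.3038  0.2262]
0.115 11 [ 0.4879 -0.3111] [ 0.502 -0.304]
0.121 13 [ 0.4882 -0.3111] [ 0.5024 -0.3032]
0.127 2 [ 0.4902 -0.3113] [ 0.4968 -0.3083]
0.133 23 [ 0.4794 -0.3177] [ 0.5112 -0.2889]
0.139 77 [ 0.4792 -0.3187] [ 0.5121 -0.2864]
0.145 17 [ 0.4813 -0.3105] [ 0.5028 -0.3008]
0.151 11 [ 0.4885 -0.3099] [ 0.5026 -0.3023]
0.157 14 [ 0.4885 -0.3102] [ 0.5026 -0.3032]
0.163 13 [ 0.4887 -0.3109] [ 0.5025 -0.3041]
0.169 17 [ 0.4887 -0.3114] [ 0.5027 -0.3022]
0.175 11 [ 0.4887 -0.3106] [ 0.5025 -0.3039]
0.181 15 [ 0.4889 -0.3112] [ 0.5024 -0.3028]
0.187 17 [ 0.4888 -0.3099] [ 0.5025 -0.3017]
0.193 6 [ 0.4888 -0.3099] [ 0.5026 -0.3042]
0.199 12 [ 0.4826 -0.3155] [ 0.5066 -0.3024]
0.205 27 [ 0.4806 -0.3173] [ 0.5093 -0.3016]
0.211 28 [ 0.4807 -0.3182] [ 0.5089 -0.3013]
0.217 35 [ 0.4806 -0.3171] [ 0.5092 -0.303 ]
0.223 87 [ 0.4805 -0.3179] [ 0.5099 -0.2869]
0.229 6 [ 0.4947 -0.3166] [ 0.5047 -0.2941]
base top ((0.4950639307498932, -0.30104970932006836), (0.10557230561971664, 0.1001
[... 366 characters left out ...]
4785 -0.3161] [ 0.5012 -0.285 ]
0.145 5 [ 0.4873 -0.3068] [ 0.4917 -0.2903]
0.151 3 [ 0.4863 -0.3023] [ 0.4886 -0.2953]
0.157 4 [ 0.4865 -0.3071] [ 0.4921 -0.2932]
0.163 4 [ 0.4863 -0.3052] [ 0.4879 -0.296 ]
0.205 6 [ 0.4796 -0.3131] [ 0.4889 -0.291 ]
0.211 9 [ 0.4797 -0.3132] [ 0.4898 -0.2891]
0.217 16 [ 0.4806 -0.3113] [ 0.5033 -0.2869]
0.223 116 [ 0.4796 -0.3136] [ 0.5073 -0.2869]
0.229 7 [ 0.4835 -0.305 ] [ 0.4988 -0.2984]
base top ((0.49447736144065857, -0.2993934154510498), (0.10039360821247101, 0.10089990496635437), 80.83619689941406) 0.09528763705437115
-50 0.101; -40 0.231; -30 0.226; -20 0.048; -10 0.146; 0 0.146; 10 0.305; 20 0.281; 30 0.133; 40 0.128; 50 0.009; 60 0.004; 70 -0.7;
```

View pics/crop.png

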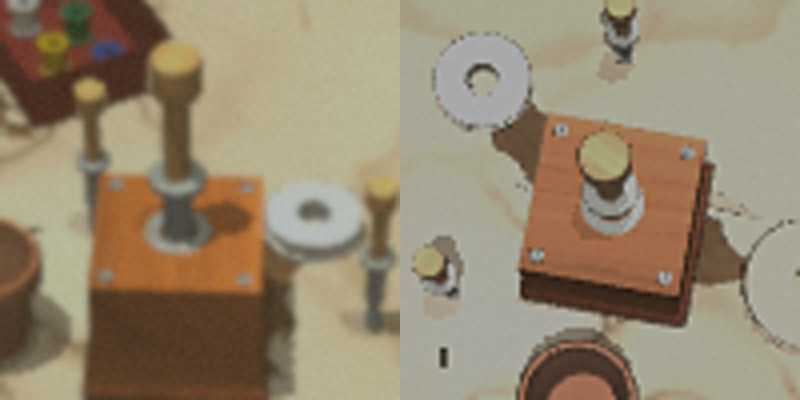

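The crop confirms it: the large spindle stands in the clamped-looking base with its collar raised, axis about (0.4945, -0.301), knob top 0.227, so about 40 mm up. The route has 0.305 m objects, so I go high along an arc.

```bash
python3 -m jog '[{"dz":0.05},{"dz":0.1},{"dz":0.15},{"dz":0.19},{"dz":0.19,"dx":0.04,"dy":-0.03},{"dz":0.19,"dx":0.08,"dy":-0.06},{"dz":0.19,"dx":0.12,"dy":-0.09},{"dz":0.19,"dx":0.16,"dy":-0.12},{"dz":0.19,"dx":0.2,"dy":-0.15},{"dz":0.19,"dx":0.24,"dy":-0.18}]' 30
python3 -m jog '[{"dx":0.03,"dy":-0.04},{"dx":0.06,"dy":-0.08},{"dx":0.09,"dy":-0.12},{"dx":0.12,"dy":-0.16},{"dx":0.15,"dy":-0.2},{"dx":0.17,"dy":-0.245},{"dx":0.18,"dy":-0.29},{"dx":0.18,"dy":-0.34},{"dx":0.18,"dy":-0.39},{"dx":0.18,"dy":-0.44}]'
```

```text
$[0]: bad value
$[0]: bad value
```

```bash
python3 -m jog '[{"gripper":0,"dx":0,"dy":0,"dz":0.05,"rx":0,"ry":0,"rz":0}]' 30; python3 -m jog '[{"gripper":0,"dz":0.05}]' ; python3 -m jog --help | head -20
```

```text
t: 0.7
eef_pos: [0.1912, 0.6434, 0.2934]
tool_rot: [0.699, 0.097, 0.7, -0.107]
contact_force: [-0.5, 0.6, -0.7]
gripper_width: 1.0$[0]: bad value
invalid input: not JSON, or not a number
```

```bash
python3 -m jog '[{"gripper":0,"dx":0,"dy":0,"dz":0.05,"rx":0,"ry":0,"rz":0},{"gripper":0,"dx":0,"dy":0,"dz":0.1,"rx":0,"ry":0,"rz":0},{"gripper":0,"dx":0,"dy":0,"dz":0.14,"rx":0,"ry":0,"rz":0},{"gripper":0,"dx":0.04,"dy":-0.03,"dz":0.14,"rx":0,"ry":0,"rz":0},{"gripper":0,"dx":0.08,"dy":-0.06,"dz":0.14,"rx":0,"ry":0,"rz":0},{"gripper":0,"dx":0.12,"dy":-0.09,"dz":0.14,"rx":0,"ry":0,"rz":0},{"gripper":0,"dx":0.16,"dy":-0.12,"dz":0.14,"rx":0,"ry":0,"rz":0},{"gripper":0,"dx":0.2,"dy":-0.15,"dz":0.14,"rx":0,"ry":0,"rz":0},{"gripper":0,"dx":0.24,"dy":-0.18,"dz":0.14,"rx":0,"ry":0,"rz":0},{"gripper":0,"dx":0.24,"dy":-0.18,"dz":0.14,"rx":0,"ry":0,"rz":0}]' 30
python3 -m jog '[{"gripper":0,"dx":0.03,"dy":-0.04,"dz":0,"rx":0,"ry":0,"rz":0},{"gripper":0,"dx":0.06,"dy":-0.08,"dz":0,"rx":0,"ry":0,"rz":0},{"gripper":0,"dx":0.09,"dy":-0.12,"dz":0,"rx":0,"ry":0,"rz":0},{"gripper":0,"dx":0.12,"dy":-0.16,"dz":0,"rx":0,"ry":0,"rz":0},{"gripper":0,"dx":0.15,"dy":-0.2,"dz":0,"rx":0,"ry":0,"rz":0},{"gripper":0,"dx":0.17,"dy":-0.245,"dz":0,"rx":0,"ry":0,"rz":0},{"gripper":0,"dx":0.18,"dy":-0.29,"dz":0,"rx":0,"ry":0,"rz":0},{"gripper":0,"dx":0.18,"dy":-0.34,"dz":0,"rx":0,"ry":0,"rz":0},{"gripper":0,"dx":0.18,"dy":-0.39,"dz":0,"rx":0,"ry":0,"rz":0},{"gripper":0,"dx":0.18,"dy":-0.44,"dz":0,"rx":0,"ry":0,"rz":0}]'; python3 -c "
from station import *;o=get_obs();print(o)"
```

```text
t: 1.7
eef_pos: [0.4398, 0.46, 0.4408]
tool_rot: [0.701, 0.106, 0.697, -0.107]
contact_force: [0.2, -0.1, 0.5]
gripper_width: 0.998
t: 2.7
eef_pos: [0.612, 0.0253, 0.4404]
tool_rot: [0.7, 0.102, 0.7, -0.102]
contact_force: [0.6, 0.9, 0.3]
gripper_width: 1.002
{'t': 2.7, 'q': array([-0.42527247,  0.26594207,  0.36892   ,  1.4592083 , -0.09599028,
        1.43388368,  1.22693649]), 'joint_vel': array([ 0.60935987, -0.06559123,  0.23187886,  0.10683064, -0.03609797,
       -0.02733013,  0.8394009 ]), 'joint_torque': array([-4.30819228e+00, -4.69408965e+01,  2.82810867e+00, -3.07561398e+01,
        3.85042455e-02,  2.33006990e-01, -1.15741253e+00]), 'eef_pos': array([0.6119532 , 0.02528571, 0.44044973]), 'tool_rot': array([ 0.69984894,  0.10181424,  0.69965219, -0.10164708]), 'contact_force': array([0.57005807, 0.91387477, 0.2561409 ]), 'torque': array([-0.02669935, -0.04883861,  0.01353131]), 'gripper_width': 1.0024911211269487}
```

```bash
python3 -m jog '[{"gripper":0,"dx":-0.01,"dy":-0.045,"dz":0,"rx":0,"ry":0,"rz":0},{"gripper":0,"dx":-0.02,"dy":-0.09,"dz":0,"rx":0,"ry":0,"rz":0},{"gripper":0,"dx":-0.035,"dy":-0.135,"dz":0,"rx":0,"ry":0,"rz":0},{"gripper":0,"dx":-0.055,"dy":-0.18,"dz":0,"rx":0,"ry":0,"rz":0},{"gripper":0,"dx":-0.075,"dy":-0.22,"dz":-0.01,"rx":0,"ry":0,"rz":0},{"gripper":0,"dx":-0.095,"dy":-0.26,"dz":-0.03,"rx":0,"ry":0,"rz":0},{"gripper":0,"dx":-0.11,"dy":-0.3,"dz":-0.05,"rx":0,"ry":0,"rz":0},{"gripper":0,"dx":-0.118,"dy":-0.328,"dz":-0.08,"rx":0,"ry":0,"rz":0},{"gripper":0,"dx":-0.118,"dy":-0.328,"dz":-0.12,"rx":0,"ry":0,"rz":0},{"gripper":0,"dx":-0.118,"dy":-0.328,"dz":-0.14,"rx":0,"ry":0,"rz":0}]'
python3 -m jog '[{"gripper":0.2,"dx":0,"dy":0,"dz":0,"rx":0,"ry":0,"rz":0},{"gripper":0.2,"dx":0,"dy":0,"dz":0,"rx":0,"ry":0,"rz":0}]'
python3 - <<'E'
from h import *
o=get_obs();print(o["q"].round(2),o["eef_pos"].round(4),o["contact_force"].round(1))
c=read_camera("side");P=pts(c)
cv2.imwrite("pics/s1.png",cv2.resize(c["pixels"][110:260,200:350],(600,600)))
x,y,z=P[...,0],P[...,1],P[...,2]
s=(np.hypot(x-.495,y+.302)<.03)&(z>.145)&(z<.22)
print(P[s].min(0),P[s].max(0))
E
```

```text
t: 3.7
eef_pos: [0.4924, -0.3012, 0.2974]
tool_rot: [0.698, 0.103, 0.701, -0.102]
contact_force: [-0.0, 0.6, -0.2]
gripper_width: 0.997
t: 3.9
eef_pos: [0.4947, -0.3009, 0.301]
tool_rot: [0.7, 0.102, 0.7, -0.102]
contact_force: [0.1, 0.1, 0.5]
gripper_width: 0.8
[ 0.02  0.29  0.53  1.76 -0.16  1.13  1.88] [ 0.4947 -0.3009  0.301 ] [0.1 0.1 0.5]
[ 0.48196318 -0.31698971  0.14522144] [ 0.50928407 -0.30002308  0.21999933]
```

View pics/s1.png

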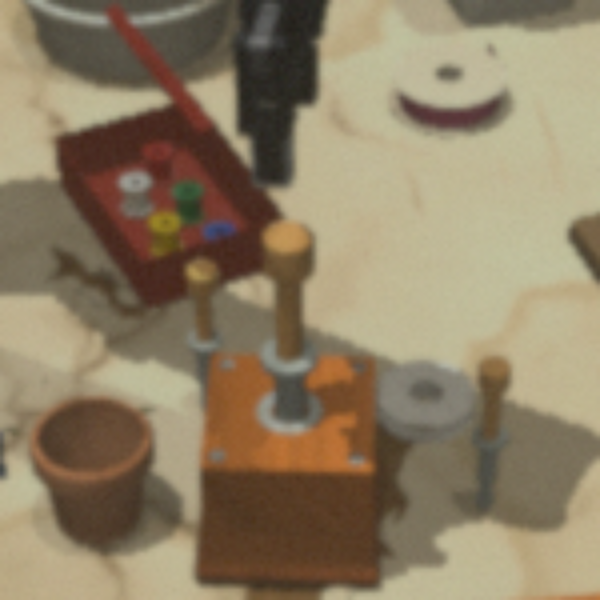

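```bash
python3 -m jog '[{"gripper":0.2,"dx":0,"dy":0,"dz":-0.03,"rx":0,"ry":0,"rz":0},{"gripper":0.2,"dx":0,"dy":0,"dz":-0.06,"rx":0,"ry":0,"rz":0},{"gripper":0.2,"dx":0,"dy":0,"dz":-0.08,"rx":0,"ry":0,"rz":0},{"gripper":0.2,"dx":0,"dy":0,"dz":-0.086,"rx":0,"ry":0,"rz":0},{"gripper":0.2,"dx":0,"dy":0,"dz":-0.086,"rx":0,"ry":0,"rz":0}]' 50
python3 -m jog '[{"gripper":0.5,"dx":0,"dy":0,"dz":0,"rx":0,"ry":0,"rz":0},{"gripper":0.5,"dx":0,"dy":0,"dz":0,"rx":0,"ry":0,"rz":0},{"gripper":0.6,"dx":0,"dy":0,"dz":0,"rx":0,"ry":0,"rz":0},{"gripper":0.7,"dx":0,"dy":0,"dz":0,"rx":0,"ry":0,"rz":0},{"gripper":1,"dx":0,"dy":0,"dz":0,"rx":0,"ry":0,"rz":0},{"gripper":1,"dx":0,"dy":0,"dz":0,"rx":0,"ry":0,"rz":0},{"gripper":1,"dx":0,"dy":0,"dz":0,"rx":0,"ry":0,"rz":0},{"gripper":1,"dx":0,"dy":0,"dz":0,"rx":0,"ry":0,"rz":0}]' 50
```

```text
t: 4.45
eef_pos: [0.4948, -0.301, 0.2151]
tool_rot: [0.7, 0.102, 0.699, -0.102]
contact_force: [0.2, 0.0, 0.8]
gripper_width: 0.797
t: 5.25
eef_pos: [0.4944, -0.301, 0.2144]
tool_rot: [0.7, 0.102, 0.7, -0.102]
contact_force: [0.8, -0.1, 2.0]
gripper_width: 0.334
```

```bash
python3 -m jog '[{"gripper":1,"dx":0,"dy":0,"dz":-0.004,"rx":0,"ry":0,"rz":0},{"gripper":1,"dx":0,"dy":0,"dz":-0.008,"rx":0,"ry":0,"rz":0},{"gripper":1,"dx":0,"dy":0,"dz":-0.012,"rx":0,"ry":0,"rz":0},{"gripper":1,"dx":0,"dy":0,"dz":-0.016,"rx":0,"ry":0,"rz":0},{"gripper":1,"dx":0,"dy":0,"dz":-0.02,"rx":0,"ry":0,"rz":0}]'
python3 -m jog '[{"gripper":1,"dx":0,"dy":0,"dz":-0.004,"rx":0,"ry":0,"rz":0},{"gripper":1,"dx":0,"dy":0,"dz":-0.008,"rx":0,"ry":0,"rz":0},{"gripper":1,"dx":0,"dy":0,"dz":-0.012,"rx":0,"ry":0,"rz":0},{"gripper":1,"dx":0,"dy":0,"dz":-0.014,"rx":0,"ry":0,"rz":0},{"gripper":1,"dx":0,"dy":0,"dz":-0.014,"rx":0,"ry":0,"rz":0}]'
```

```text
t: 5.75
eef_pos: [0.4942, -0.3009, 0.1939]
tool_rot: [0.7, 0.102, 0.7, -0.102]
contact_force: [0.7, 0.3, 2.7]
gripper_width: 0.332
t: 6.25
eef_pos: [0.4939, -0.3007, 0.1796]
tool_rot: [0.699, 0.102, 0.7, -0.102]
contact_force: [0.9, -0.9, -2.5]
gripper_width: 0.337
```

Now 34–35 mm down. I go on in small steps and watch the force.

```bash
for i in 1; do python3 -m jog '[{"gripper":1,"dx":0,"dy":0,"dz":-0.002,"rx":0,"ry":0,"rz":0},{"gripper":1,"dx":0,"dy":0,"dz":-0.002,"rx":0,"ry":0,"rz":0}]'; done
python3 -m jog '[{"gripper":1,"dx":0,"dy":0,"dz":-0.002,"rx":0,"ry":0,"rz":0},{"gripper":1,"dx":0,"dy":0,"dz":-0.002,"rx":0,"ry":0,"rz":0}]'
python3 -m jog '[{"gripper":1,"dx":0,"dy":0,"dz":-0.001,"rx":0,"ry":0,"rz":0},{"gripper":1,"dx":0,"dy":0,"dz":-0.001,"rx":0,"ry":0,"rz":0}]'
python3 -m jog '[{"gripper":1,"dx":0,"dy":0,"dz":-0.001,"rx":0,"ry":0,"rz":0},{"gripper":1,"dx":0,"dy":0,"dz":-0.001,"rx":0,"ry":0,"rz":0}]'
```

```text
t: 6.45
eef_pos: [0.494, -0.3007, 0.1778]
tool_rot: [0.699, 0.102, 0.7, -0.102]
contact_force: [1.1, -0.3, -1.9]
gripper_width: 0.334
t: 6.65
eef_pos: [0.4945, -0.3009, 0.1766]
tool_rot: [0.7, 0.102, 0.7, -0.102]
contact_force: [1.0, 0.7, 3.7]
gripper_width: 0.332
t: 6.85
eef_pos: [0.4948, -0.3011, 0.1765]
tool_rot: [0.7, 0.102, 0.699, -0.102]
contact_force: [-0.9, 2.6, 11.0]
gripper_width: 0.338
t: 7.05
eef_pos: [0.495, -0.3011, 0.1765]
tool_rot: [0.7, 0.102, 0.699, -0.102]
contact_force: [-2.9, 4.4, 18.0]
gripper_width: 0.339
```

Run:
```python
from h import *
c=read_camera("side");P=pts(c)
cv2.imwrite("pics/s2.png",cv2.resize(c["pixels"][130:270,205:345],(560,560),interpolation=cv2.INTER_CUBIC))
x,y,z=P[...,0],P[...,1],P[...,2]
s=(np.hypot(x-.495,y+.302)<.018)&(z>.09)&(z<.16)&(y<-.303)
for a in np.arange(.09,.16,.004):
    m=s&(z>=a)&(z<a+.004)
    if m.any(): print(a.round(3),m.sum(),P[m].min(0)[:2].round(4),P[m].max(0)[:2].round(4))
o=get_obs();print(o["contact_force"].round(1),o["eef_pos"].round(4))
```

```text
0.09 2 [ 0.5062 -0.3107] [ 0.5113 -0.3081]
0.094 18 [ 0.4783 -0.3193] [ 0.5111 -0.3059]
0.098 36 [ 0.4783 -0.3199] [ 0.5087 -0.3046]
0.102 22 [ 0.4787 -0.3175] [ 0.509  -0.3034]
0.106 9 [ 0.4902 -0.3102] [ 0.5023 -0.3035]
0.11 7 [ 0.4878 -0.3103] [ 0.4996 -0.3066]
0.114 9 [ 0.488  -0.3093] [ 0.5023 -0.3043]
0.118 8 [ 0.488  -0.3103] [ 0.5023 -0.3046]
0.122 8 [ 0.4881 -0.3125] [ 0.5022 -0.3047]
0.126 10 [ 0.488  -0.3102] [ 0.5022 -0.3054]
0.13 10 [ 0.4882 -0.3121] [ 0.5021 -0.3059]
0.134 9 [ 0.4882 -0.3107] [ 0.5024 -0.3037]
0.138 8 [ 0.4884 -0.3111] [ 0.5024 -0.304 ]
0.142 9 [ 0.4884 -0.3124] [ 0.5022 -0.3049]
0.146 2 [ 0.4922 -0.3125] [ 0.4971 -0.3103]
[-3.1  3.1 18.5] [ 0.495  -0.3011  0.1765]
```

View pics/s2.png

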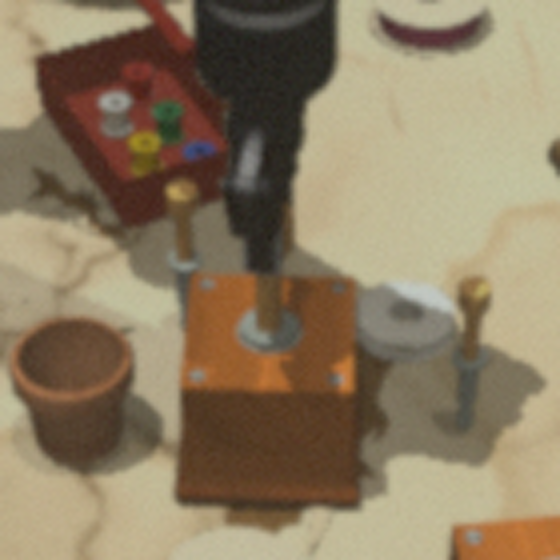

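Collar sits on the base at crop (270,328), its top face at about z 0.10, and 18 N no longer moves it, so it is home. Now relax the push, then rise slowly to find the latch.

```bash
python3 -m jog '[{"gripper":1,"dx":0,"dy":0,"dz":0.001,"rx":0,"ry":0,"rz":0},{"gripper":1,"dx":0,"dy":0,"dz":0.002,"rx":0,"ry":0,"rz":0},{"gripper":1,"dx":0,"dy":0,"dz":0.002,"rx":0,"ry":0,"rz":0}]' 70
python3 -m jog '[{"gripper":1,"dx":0,"dy":0,"dz":0.0005,"rx":0,"ry":0,"rz":0},{"gripper":1,"dx":0,"dy":0,"dz":0.001,"rx":0,"ry":0,"rz":0},{"gripper":1,"dx":0,"dy":0,"dz":0.001,"rx":0,"ry":0,"rz":0}]'
python3 -m jog '[{"gripper":1,"dx":0,"dy":0,"dz":0.0005,"rx":0,"ry":0,"rz":0},{"gripper":1,"dx":0,"dy":0,"dz":0.001,"rx":0,"ry":0,"rz":0},{"gripper":1,"dx":0,"dy":0,"dz":0.001,"rx":0,"ry":0,"rz":0}]'
```

```text
t: 7.4
eef_pos: [0.4945, -0.3009, 0.1766]
tool_rot: [0.7, 0.102, 0.7, -0.102]
contact_force: [0.1, 1.6, 5.7]
gripper_width: 0.331
t: 7.7
eef_pos: [0.494, -0.3007, 0.1768]
tool_rot: [0.699, 0.102, 0.7, -0.102]
contact_force: [2.2, -0.2, -1.6]
gripper_width: 0.33
t: 8.0
eef_pos: [0.4941, -0.3007, 0.1781]
tool_rot: [0.7, 0.102, 0.7, -0.102]
contact_force: [0.7, 0.5, -2.4]
gripper_width: 0.329
```

```bash
python3 -m jog '[{"gripper":1,"dx":0,"dy":0,"dz":0.0005,"rx":0,"ry":0,"rz":0},{"gripper":1,"dx":0,"dy":0,"dz":0.001,"rx":0,"ry":0,"rz":0},{"gripper":1,"dx":0,"dy":0,"dz":0.0015,"rx":0,"ry":0,"rz":0},{"gripper":1,"dx":0,"dy":0,"dz":0.0015,"rx":0,"ry":0,"rz":0}]'
python3 -m jog '[{"gripper":1,"dx":0,"dy":0,"dz":0.0005,"rx":0,"ry":0,"rz":0},{"gripper":1,"dx":0,"dy":0,"dz":0.001,"rx":0,"ry":0,"rz":0},{"gripper":1,"dx":0,"dy":0,"dz":0.001,"rx":0,"ry":0,"rz":0}]'
```

```text
t: 8.4
eef_pos: [0.4941, -0.3008, 0.1795]
tool_rot: [0.7, 0.102, 0.7, -0.102]
contact_force: [2.4, 0.0, -5.0]
gripper_width: 0.331
t: 8.7
eef_pos: [0.4939, -0.3006, 0.1802]
tool_rot: [0.699, 0.102, 0.7, -0.102]
contact_force: [2.9, 0.2, -11.2]
gripper_width: 0.332
```

```bash
python3 -m jog '[{"gripper":1,"dx":0,"dy":0,"dz":0.0003,"rx":0,"ry":0,"rz":0},{"gripper":1,"dx":0,"dy":0,"dz":0.0006,"rx":0,"ry":0,"rz":0},{"gripper":1,"dx":0,"dy":0,"dz":0.0006,"rx":0,"ry":0,"rz":0}]'; python3 -m jog '[{"gripper":1,"dx":0,"dy":0,"dz":0,"rx":0,"ry":0,"rz":0}]'
```

```text
t: 9.0
eef_pos: [0.4938, -0.3006, 0.1809]
tool_rot: [0.699, 0.102, 0.7, -0.102]
contact_force: [2.7, 1.0, -14.1]
gripper_width: 0.327
t: 9.1
eef_pos: [0.4939, -0.3007, 0.1809]
tool_rot: [0.699, 0.102, 0.7, -0.102]
contact_force: [2.1, 0.4, -14.4]
gripper_width: 0.328
```

Pull is 14.3 N including the spindle's weight of about 1–1.5 N, so about 13 N on the latch. I hold it there.

```bash
python3 -m jog '[{"gripper":1,"dx":0,"dy":0,"dz":0,"rx":0,"ry":0,"rz":0},{"gripper":1,"dx":0,"dy":0,"dz":0,"rx":0,"ry":0,"rz":0},{"gripper":1,"dx":0,"dy":0,"dz":0,"rx":0,"ry":0,"rz":0},{"gripper":1,"dx":0,"dy":0,"dz":0,"rx":0,"ry":0,"rz":0},{"gripper":1,"dx":0,"dy":0,"dz":0,"rx":0,"ry":0,"rz":0},{"gripper":1,"dx":0,"dy":0,"dz":0,"rx":0,"ry":0,"rz":0},{"gripper":1,"dx":0,"dy":0,"dz":0,"rx":0,"ry":0,"rz":0}]'
python3 -m jog '[{"gripper":1,"dx":0,"dy":0,"dz":0,"rx":0,"ry":0,"rz":0},{"gripper":1,"dx":0,"dy":0,"dz":0,"rx":0,"ry":0,"rz":0},{"gripper":1,"dx":0,"dy":0,"dz":0,"rx":0,"ry":0,"rz":0},{"gripper":1,"dx":0,"dy":0,"dz":0,"rx":0,"ry":0,"rz":0},{"gripper":1,"dx":0,"dy":0,"dz":0,"rx":0,"ry":0,"rz":0},{"gripper":1,"dx":0,"dy":0,"dz":0,"rx":0,"ry":0,"rz":0},{"gripper":1,"dx":0,"dy":0,"dz":0,"rx":0,"ry":0,"rz":0}]'
```

```text
t: 9.8
eef_pos: [0.4941, -0.3008, 0.1813]
tool_rot: [0.7, 0.102, 0.7, -0.102]
contact_force: [1.9, 1.3, -15.4]
gripper_width: 0.328
t: 10.5
eef_pos: [0.4942, -0.3009, 0.1814]
tool_rot: [0.7, 0.102, 0.7, -0.102]
contact_force: [1.1, 1.7, -15.4]
gripper_width: 0.327
```

```bash
python3 -m jog '[{"gripper":1,"dx":0,"dy":0,"dz":-0.001,"rx":0,"ry":0,"rz":0},{"gripper":1,"dx":0,"dy":0,"dz":-0.002,"rx":0,"ry":0,"rz":0},{"gripper":1,"dx":0,"dy":0,"dz":-0.003,"rx":0,"ry":0,"rz":0},{"gripper":1,"dx":0,"dy":0,"dz":-0.004,"rx":0,"ry":0,"rz":0},{"gripper":1,"dx":0,"dy":0,"dz":-0.005,"rx":0,"ry":0,"rz":0},{"gripper":1,"dx":0,"dy":0,"dz":-0.005,"rx":0,"ry":0,"rz":0},{"gripper":1,"dx":0,"dy":0,"dz":-0.005,"rx":0,"ry":0,"rz":0}]'
```

```text
t: 11.2
eef_pos: [0.4948, -0.3012, 0.177]
tool_rot: [0.7, 0.102, 0.699, -0.102]
contact_force: [1.3, 2.0, 0.2]
gripper_width: 0.332
```

```bash
python3 -m jog '[{"gripper":1,"dx":0,"dy":0,"dz":-0.001,"rx":0,"ry":0,"rz":0},{"gripper":1,"dx":0,"dy":0,"dz":-0.0015,"rx":0,"ry":0,"rz":0},{"gripper":1,"dx":0,"dy":0,"dz":-0.0015,"rx":0,"ry":0,"rz":0},{"gripper":1,"dx":0,"dy":0,"dz":-0.0015,"rx":0,"ry":0,"rz":0}]'
```

```text
t: 11.6
eef_pos: [0.4952, -0.3014, 0.1766]
tool_rot: [0.701, 0.102, 0.699, -0.102]
contact_force: [-2.0, 4.0, 11.1]
gripper_width: 0.329
```

```bash
python3 -m jog '[{"gripper":0.2,"dx":0,"dy":0,"dz":0,"rx":0,"ry":0,"rz":0},{"gripper":0.2,"dx":0,"dy":0,"dz":0,"rx":0,"ry":0,"rz":0},{"gripper":0.2,"dx":0,"dy":0,"dz":0,"rx":0,"ry":0,"rz":0},{"gripper":0.2,"dx":0,"dy":0,"dz":0,"rx":0,"ry":0,"rz":0},{"gripper":0.2,"dx":0,"dy":0,"dz":0.02,"rx":0,"ry":0,"rz":0},{"gripper":0.2,"dx":0,"dy":0,"dz":0.05,"rx":0,"ry":0,"rz":0},{"gripper":0.2,"dx":0,"dy":0,"dz":0.09,"rx":0,"ry":0,"rz":0},{"gripper":0.2,"dx":0,"dy":0,"dz":0.13,"rx":0,"ry":0,"rz":0},{"gripper":0.2,"dx":0,"dy":0,"dz":0.15,"rx":0,"ry":0,"rz":0},{"gripper":0.2,"dx":0,"dy":0,"dz":0.15,"rx":0,"ry":0,"rz":0}]'
python3 - <<'E'
from h import *
c=read_camera("side");P=pts(c);P0=np.load("side.npz")["P"]
cv2.imwrite("pics/s3.png",cv2.resize(c["pixels"][130:290,200:360],(560,560),interpolation=cv2.INTER_CUBIC))
x,y,z=P[...,0],P[...,1],P[...,2]
k=(np.hypot(x-.495,y+.302)<.03)&(z>.155)&(z<.22);print("knob",P[k].min(0),P[k].max(0),np.percentile(z[k],[90,97]))
for l in ("ribbon_gold","ribbon_red","clay_pot"):
    for d in cut_out("side",l)[:1]:
        Q=P[d["mask"]]; Q=Q[~np.isnan(Q[:,0])]; print(l,d["conf"],np.percentile(Q,3,axis=0).round(3),np.percentile(Q,97,axis=0).round(3))
E
```

```text
t: 12.6
eef_pos: [0.4955, -0.3022, 0.3283]
tool_rot: [0.702, 0.101, 0.698, -0.102]
contact_force: [0.3, 0.5, 0.1]
gripper_width: 0.801
knob [ 0.48161094 -0.31821899  0.15501494] [ 0.50976369 -0.28582179  0.19134952] [0.18865615 0.19052593]
ribbon_gold 0.7 [ 0.566 -0.239  0.   ] [ 0.624 -0.185  0.02 ]
clay_pot 0.86 [ 0.345 -0.317  0.008] [ 0.409 -0.248  0.072]
```

View pics/s3.png

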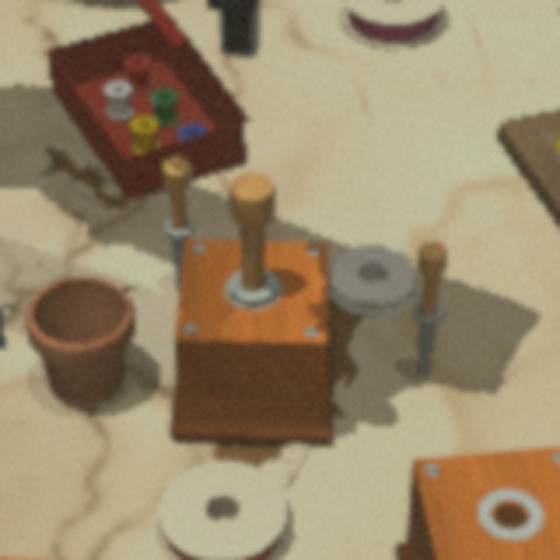

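Run:
```python
from h import *
for n in ("side","top"):
    c=read_camera(n);P=pts(c);x,y,z=P[...,0],P[...,1],P[...,2]
    r=np.hypot(x-.495,y+.3015)
    b=(r>.03)&(r<.045)&(abs(z-.096)<.004); col=(r>.0105)&(r<.0155)&(z>.09)&(z<.112); k=(r<.012)&(z>.18)&(z<.2)
    print(n,"block",np.median(z[b]).round(4),"collar",np.median(z[col]).round(4),col.sum(),"knobtop",np.median(z[k]).round(4),np.median(P[k],0).round(4))
print(get_obs()["contact_force"].round(1))
```

```text
side block 0.0958 collar 0.1014 46 knobtop 0.1875 [ 0.495  -0.301   0.1875]
top block 0.0953 collar 0.1013 40 knobtop 0.187 [ 0.4947 -0.3011  0.187 ]
[-0.3  0.1 -0.7]
```

The collar's top is 6 mm above the block, which is its thickness, and the knob top is at 0.187 as computed for home. I hand in.

```bash
python3 -c "
from station import *
hand_in();print(get_obs()['t'])"
```

```text
the job is handed in; nothing more can be done
the job is handed in; nothing more can be done
```

The spindle is pressed home, tug-tested and let go, and the job is handed in; no verdict is reported.

- **Press:** I gripped the knob and pressed the spindle about 38 mm down, until it stopped hard and 18 N no longer moved it.
- **Tug:** The latch began to resist after about 3 mm of rise. I held a measured pull of 14.1 to 15.4 N for about 1.5 s. Taking off the spindle's own weight, that is roughly 13 to 14 N on the latch, though I could not measure the latch force itself.
- **Release:** I lowered it until it pressed on the base with 11 N, opened the gripper and raised it about 150 mm clear.

**Last checks:**
- In both cameras the collar's top is 6 mm above the block, which is its own thickness, and the knob top is at 0.187 m, where it should be when home.
- The gold spool and the pot are within about 1 mm of where they started, apart from a 5 mm shift in the lower edge of the pot's measured outline.
- In the last look the network did not report the red spool, so I did not measure its position again. In the final picture it lies flat where it was, and I never went near it.

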